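# Show a laundry guest the soap, the programme and where to pay

### The job

A guest across the laundry counter has delicates to wash; show them how. Point down at the cap of the smallest of the three detergent bottles, fingertips just above it (within about 3 cm) without touching the bottle, for a good two seconds; then press the middle one of the three equal programme keys on the pay console right in and let it spring back; then point down in the same way at the coin slot for a good two seconds, without touching the coin acceptor. Last, draw the hand back at least 20 cm from the console and the small bottle so that the guest can pay; do not press the large start key or the other keys, pick nothing up, and leave everything else standing where it is.

Things in the scene. Friction and masses are not known exactly. Their poses are not given: they have to be found in the camera images.
- console: the pay console: a fixed taupe steel desk enclosure, 200 mm deep (its x) by 300 mm wide (its y), standing on the counter to the robot's left of the product tray. Its top panel slopes 18 degrees down towards the guest: 125 mm high at its -x edge (robot's side), 60 mm at its +x edge (guest's side). Origin: centre of its underside on the counter; z up
- panel: the console's sloping top panel. Origin: centre of its upper face; z is its outward normal (18 degrees off vertical, leaning to the console's +x), x runs down the slope to the guest, y along the width. On its lower half, from -y to +y: three equal small round programme keys, then the large start key. Above the programme keys a black display; at the +y end the steel coin acceptor
- key_mid (a joint): travel of the middle one of the three equal programme keys, m, along the panel's inward normal: 0 = out, 0.005 = fully in, pressed from 0.004. A sprung steel button of 24 mm diameter that stands 9 mm proud of the panel when out; 1.5 N starts it and 4 N holds it fully in; it springs back when let go. A straight-down push works as well as one along the normal
- key_mid_top (a point): centre of the top face of the middle programme key (moves with it); in the panel's frame at (28, -67, 9) mm when out
- key_a (a joint): travel of the programme key at the -y end of the row, 48 mm from the middle one; same size and values; not to be pressed
- key_b (a joint): travel of the programme key on the +y side, 48 mm from the middle one; same size and values; not to be pressed
- start_key (a joint): travel of the large start key, 36 mm in diameter, 9 mm proud, at (28, 40) mm in the panel's frame; same values; not to be pressed
- coin_acceptor: the coin acceptor: a stainless face plate 130 mm (down the slope) by 56 mm (across), 3 mm thick, on the panel's +y end, with a raised 50 by 26 mm coin entry 10 mm high that carries the slot, and nearer the guest a black reject button 8 mm high. Not to be touched. Origin: centre of the plate's underside on the panel face; axes as the panel's
- coin_slot (a point): centre of the coin slot's mouth, on top of the raised coin entry, 10 mm off the panel; a dark slot 36 by 6 mm along the slope; axes as the panel's
- bottle_small: the smallest of three white detergent bottles of the same make on a low grey tray (lip 14 mm): 58 x 40 mm, 120 mm tall, with a ribbed grey cap 28 mm in diameter. Loose. Origin: centre of its underside; z up
- small_cap_top (a point): centre of the top of the small bottle's cap, 120 mm above its underside
- bottle_medium: bystander: the middle-sized detergent bottle, 80 x 52 mm, 172 mm tall; loose, on the tray. Origin: centre of its underside
- bottle_large: bystander: the largest detergent bottle, 104 x 64 mm, 212 mm tall, with a handle; loose, on the tray. Origin: centre of its underside
- measuring_cup: bystander: clear plastic cup, 48 mm wide, 45 mm tall, loose, on the tray. Origin: centre of its underside
- spray_bottle: bystander: white trigger spray bottle, 60 mm wide, 199 mm tall, loose, on the counter. Origin: centre of its underside
- sheet_box: bystander: cardboard box of dryer sheets, 110 x 170 mm, 60 mm high, loose, on the counter. Origin: centre of its underside
- coin_dish: bystander: white dish with coins, 104 mm wide, 22 mm high, loose, on the counter. Origin: centre of its underside
- clothes_brush: bystander: wooden clothes brush, 50 x 150 mm, 38 mm high, loose, lying on the counter to the right of the tray. Origin: centre of its underside
Things that resemble listed ones, but are neither listed nor needed, are in the scene too. Leave any green or purple look-alike of the bottle_small alone.

How it is judged:
By the outcome, as a careful person would: the job done as asked, in the order asked, and still so for the second after the job is handed in, with the robot touching nothing.
It also fails if it takes over 51 s, if anything falls off the work surface, if the arm or the gripper's body presses on something with over 40 N, if the wrist force passes 120 N, or if a joint passes its speed limit or range.

### The arm

A 6-joint arm with a two-finger parallel gripper is mounted at the origin on the work surface. World frame = base frame: x ahead of the robot, y to its left, z up, the work surface at z = 0. Lengths are in m, angles in rad, forces in N, time in s.
With the tool pointing down it reaches from about 0.225 to 0.875 m from the base axis. Payload 3.4 kg.
Tool frame: the origin (TCP) lies between the finger pads, 19 mm behind the fingertips; this is the grasp point; z points along the fingers, y is the line along which they close (so a half turn about z gives the same grasp; the last joint's range is limited). The gripper opens to 85 mm and grips with 20 to 120 N. Pads are 22 mm wide; open, the fingers measure 114 mm over their backs; the gripper's body (76 mm by 85 mm) begins 54 mm behind the grasp point. The pads swing forward as they close: fully open they stand 13 mm farther back than shut.
Start: joints at [1.19, 0.276, 1.505, -0, 1.361, -0.121], TCP at [0.148, 0.556, 0.25] pointing down, gripper open.
Joint ranges: [-2.89, 2.89], [-0.75, 2.08], [0.22, 2.7], [-1.18, 4.32], [0.11, 2.71], [-2.7, 2.7]. Speed limits (rad/s): [2.57, 2.57, 3.14, 3.14, 3.14, 3.14].

### API

Orientations are given as a unit quaternion [w, x, y, z].
In Python, from rig import get_state, get_image, sign_off, find_in, place_of gives the robot as it stands.
- The arm moves only by the tool apply_moves, never from a script. Its argument "deltas" is one flat list of numbers, 5 for each row, row after row: the finger opening in mm, from 0 to 85.4, then the shift along the tool's x, y, z in mm, then the turn about the tool's z in degrees. A call has 1 to 12 rows; each row is the pose to reach, as a shift and turn from the pose commanded when the call began, along the tool's axes at that moment; what a row does not reach only later rows make up. A row lasts 1/12 s, in which the tool goes at most 41.7 mm and 7.16 degrees, less where a joint would pass 70% of its speed; a pose out of reach is approached as far as the arm can. A call with a gripper value outside its range is refused whole. The fingers move at their own pace and stop on an object; "squeeze" is the grip in N (left out, the last holds). Time passes only in rows, so rows that repeat a pose let the fingers close. It gives the time, the measured TCP pose, the force, the opening and the grip force at its end, in the units of the state.
- get_state(): the state, without advancing time (a new reading comes with each control period).
- get_image(name): name is "side" or "top" or "wrist"; returns a dict with "frame" (480x640x3 uint8, red, green, blue), "K" (3x3 intrinsics, pixels), "position" and "orientation" of the camera in the world. Camera axes: x right, y down, z forward; pixel columns grow to the right and rows downward; lengths in m; the calibration is good to about 2 mm. A picture is of the moment at which its call begins. There is no depth.
- sign_off(): hands the job in; it is judged then, once.
Trained networks look in a picture, given as the dict that the camera call returned (one of the last four; its "shot" number tells which), for a name from the list of things; names that differ only in an ending like _2 or _b are one class to them, and where a whole thing is asked for, a point or a joint stands for the part that bears it (a point fixed in the world has none). Each returns a list of dicts, best first, with "score" (0 to 1); they miss things now and then, are a little off and sometimes report something else, mostly with a low value. They report only what shows in the picture. A call takes as long as a camera call. They do not tell look-alikes from the thing itself.
- find_in(query, picture): "point" ([column, row] in pixels, amid what is visible of it).
- place_of(query, picture): "point" ([column, row] in pixels: a listed point, or the origin of a listed thing).
The state is a dict: "clock": time; "qpos": joint angles; "qd": joint speeds; "effort": joint torques, N m; "position": TCP position; "ee_rot": TCP orientation; "contact_force": force on the tool from outside, world axes, zero at the start; "moment": the same for the moment, N m; "width": finger opening in m; "gripper_force": force on a finger pad.
Only numpy, scipy, OpenCV 4.12 (cv2) and the standard library are available. Lean on these libraries where they do the work, as an engineer would, in place of code of your own. Each camera call takes 0.05 s, during which the arm holds its last target. There are 200 camera calls.

## Working session

There is one attempt and no reset: what is moved stays moved. The work goes in short steps, Python scripts to look and compute and a tool call to move; the robot and the scene stay as the last step left them, time stands still between calls to the robot, and variables do not carry over. Pictures are saved under pics/ and viewed, at most 10 in all, crops included, and the job is handed in when it is done.

Besides the shell and the picture viewer there is one more tool, called after "Request:" as a command line: name --argument value ..., lists and objects as JSON in quotes. apply_moves: Moves the arm, as the interface text tells. Its arguments: {"type":"object","properties":{"deltas":{"type":"array"},"squeeze":{"type":"number"}},"required":["deltas"]}

```bash
mkdir -p pics; cat > h.py <<'E'
import numpy as np,cv2
from scipy.spatial.transform import Rotation as R
from rig import *
def rot(q): return R.from_quat([q[1],q[2],q[3],q[0]]).as_matrix()
def ray(p,px):
    d=np.linalg.inv(p["K"])@[px[0],px[1],1]
    return np.array(p["position"]),rot(p["orientation"])@d
def atz(p,px,z):
    o,d=ray(p,px); return o+d*(z-o[2])/d[2]
def proj(p,X):
    c=rot(p["orientation"]).T@(np.array(X)-p["position"]); u=p["K"]@c; return u[:2]/u[2]
def tri(obs):
    A=np.zeros((3,3));b=np.zeros(3)
    for p,px in obs:
        o,d=ray(p,px); d/=np.linalg.norm(d); M=np.eye(3)-np.outer(d,d); A+=M;b+=M@o
    return np.linalg.solve(A,b)
def save(p,n): cv2.imwrite(f"pics/{n}.png",p["frame"][:,:,::-1])
E
python3 - <<'E'
from h import *
s=get_state();print(s["clock"],s["position"],s["ee_rot"],s["width"])
P={n:get_image(n) for n in("side","top")}
for n,p in P.items():
    save(p,n+"0");print(n,p["position"])
    for q in("key_mid_top","coin_slot","small_cap_top","console","panel","bottle_small","bottle_medium"):
        print(q,[(np.round(r["point"]).tolist(),round(r["score"],2)) for r in place_of(q,p)][:5])
E
```

```text
0.0 [0.14749094 0.55523219 0.24915872] [-2.30889788e-04  1.29516169e-01  9.91576903e-01 -8.68017073e-04] 0.08554372916526456
side [ 0.27783031 -0.78814574  0.63697597]
key_mid_top [([313.0, 204.0], 0.63)]
coin_slot [([267.0, 168.0], 0.63), ([291.0, 270.0], 0.55)]
small_cap_top [([213.0, 310.0], 0.85), ([292.0, 269.0], 0.83), ([202.0, 212.0], 0.66)]
console [([290.0, 226.0], 0.71)]
panel [([290.0, 194.0], 0.66)]
bottle_small [([295.0, 318.0], 0.91), ([210.0, 256.0], 0.79), ([225.0, 359.0], 0.65)]
bottle_medium [([323.0, 384.0], 0.7)]
top [ 0.38125254 -0.06575548  1.36659348]
key_mid_top [([256.0, 214.0], 0.44), ([227.0, 228.0], 0.18)]
coin_slot [([171.0, 228.0], 0.84), ([401.0, 156.0], 0.48), ([307.0, 140.0], 0.3)]
small_cap_top [([256.0, 322.0], 0.96), ([390.0, 344.0], 0.76), ([366.0, 275.0], 0.7)]
console [([232.0, 235.0], 0.85)]
panel [([225.0, 226.0], 0.71)]
bottle_small [([380.0, 339.0], 0.95), ([258.0, 329.0], 0.9), ([365.0, 278.0], 0.66)]
bottle_medium [([429.0, 278.0], 0.72)]
```

View pics/side0.png

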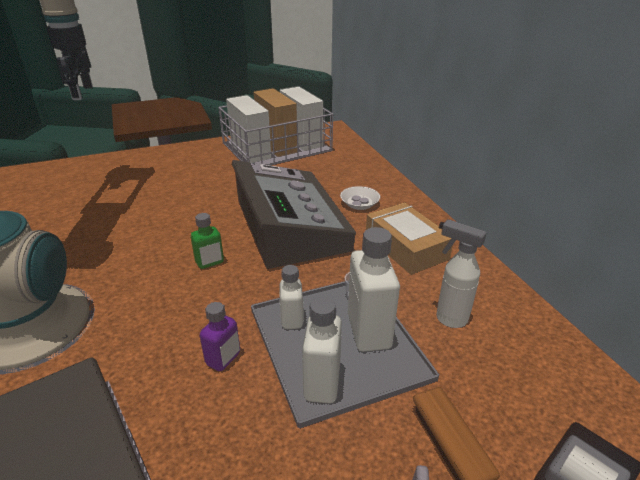

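View pics/top0.png

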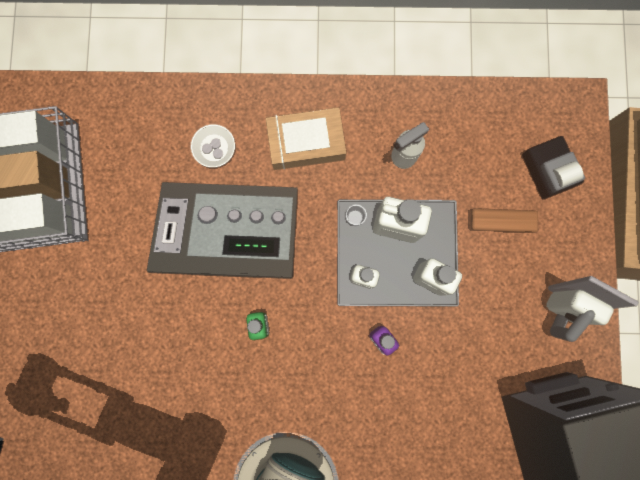

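The side view shows the white small bottle's cap at (291,270), the keys at about (305,197), (311,207) and (318,218), and the coin entry at (267,168). The top view shows the cap at (366,275), the keys at (234,215), (256,216) and (278,216), the start key at (207,214) and the slot at (168,232).

```bash
python3 - <<'E'
from h import *
S,T=get_image("side"),get_image("top")
for n,a,b in(("cap",(291,270),(366,275)),("mid",(312,207),(256,216)),("slot",(267,168),(168,232)),("start",(297,186),(207,214)),("a",(318,218),(278,216))):
    X=tri([(S,a),(T,b)]);print(n,X.round(4),proj(S,X).round(1),proj(T,X).round(1))
# console yaw from top keys, at z~0.09
k=[atz(T,q,.091) for q in((207,214),(278,216))]; d=k[0]-k[1]; print("yaw",np.arctan2(-d[0],d[1]),np.linalg.norm(d))
print(atz(T,(366,275),.124),atz(T,(256,216),.0925),atz(T,(168,232),.11))
s=get_state(); print(rot(s["ee_rot"]).round(3))
im=cv2.resize(T["frame"][170:290,140:300],(800,600),interpolation=cv2.INTER_CUBIC);cv2.imwrite("pics/crop.png",im[:,:,::-1])
E
```

```text
cap [ 0.4614 -0.1669  0.1215] [289.7 270.2] [366.3 273.9]
mid [0.5874 0.0707 0.0875] [311.4 207.1] [256.2 215.4]
slot [0.5425 0.2574 0.1044] [268.3 167.8] [167.6 233.5]
start [0.5896 0.1784 0.085 ] [296.8 186. ] [207.  213.8]
a [0.5861 0.0233 0.0874] [318.3 217.9] [277.9 216.3]
yaw -0.01324754800963721 0.15445580324981198
[ 0.45903872 -0.16614143  0.124     ] [0.58525099 0.07048846 0.0925    ] [0.5450379  0.25540626 0.11      ]
[[-0.966  0.257  0.   ]
 [ 0.257  0.966  0.   ]
 [-0.     0.    -1.   ]]
```

View pics/crop.png

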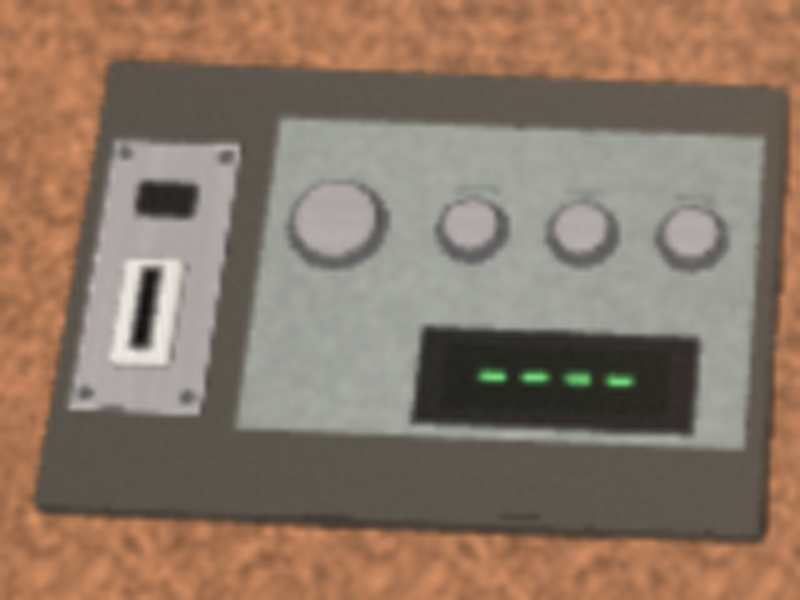

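Request:
apply_moves --deltas '[0,-15,-19,-30,-3,0,-45,-57,-30,-7,0,-85,-107,-30,-11,0,-122,-155,-30,-14.9,0,-160,-203,-30,-14.9,0,-197,-250,-30,-14.9,0,-235,-298,-30,-14.9,0,-272,-345,-30,-14.9,0,-310,-392,-30,-14.9,0,-347,-440,-30,-14.9,0,-385,-487,-30,-14.9,0,-420,-532,-30,-14.9]'

```text
clock: 1.9
position: [0.3396, 0.111, 0.2804]
ee_rot: [0.001, -0.0, 1.0, 0.0]
contact_force: [2.5, 1.2, 0.1]
width: 0.0
gripper_force: 0.0
```

Request:
apply_moves --deltas '[0,0,0,0,0,0,0,0,0,0]'

```text
clock: 2.07
position: [0.3403, 0.1107, 0.2801]
ee_rot: [0.0, 0.004, 1.0, 0.0]
contact_force: [-0.0, -0.0, -0.7]
width: 0.0001
gripper_force: 0.0
```

Request:
apply_moves --deltas '[0,-10,-24,0,0,0,-20,-48,0,0,0,-30,-72,0,0,0,-41,-96,0,0,0,-52,-120,0,0,0,-63,-145,0,0,0,-74,-170,0,0,0,-85,-196,0,0,0,-96,-222,0,0,0,-107,-248,0,0,0,-120,-278,0,0,0,-120,-278,0,0]'

```text
clock: 3.07
position: [0.4628, -0.168, 0.2796]
ee_rot: [0.001, -0.0, 1.0, -0.002]
contact_force: [-0.2, -0.2, -0.2]
width: 0.0001
gripper_force: 0.0
```

```bash
python3 - <<'E'
from h import *
s=get_state();print(s["clock"],s["position"],s["qpos"])
p=get_image("wrist");save(p,"w1");print(p["position"])
for z in(.12,.124): print(proj(p,[.460,-.167,z]),[ (np.round(r["point"],1).tolist(),round(r["score"],2),atz(p,r["point"],z).round(4).tolist()) for r in place_of("small_cap_top",p)])
E
```

```text
3.0667 [ 0.46275043 -0.16802937  0.27958882] [-4.88469231e-01  1.32399258e-01  1.62035312e+00 -1.82901277e-03
  1.38555091e+00 -2.05915161e+00]
[ 0.39330587 -0.16733787  0.4034252 ]
[319.2382076  225.55113178] [([320.3, 228.2], 0.79, [0.4621, -0.1662, 0.12]), ([250.2, 26.8], 0.74, [0.3228, -0.2135, 0.12])]
[319.24358424 226.75532579] [([320.3, 228.2], 0.79, [0.4611, -0.1662, 0.124]), ([250.2, 26.8], 0.74, [0.3238, -0.2129, 0.124])]
```

View pics/w1.png

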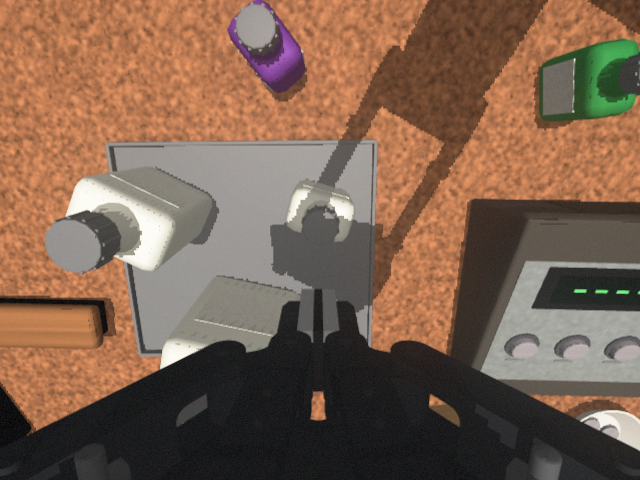

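The wrist view shows the white small bottle's cap at (320,225), which agrees with the estimate of (0.461, -0.166).

Request:
apply_moves --deltas '[0,0,1,15,0,0,1,1,35,0,0,1,1,55,0,0,1,1,75,0,0,1,1,92,0,0,1,1,105,0,0,1,1,114,0,0,1,1,120,0,0,1,1,120,0,0,1,1,120,0,0,1,1,120,0,0,1,1,120,0]'

```text
clock: 4.22
position: [0.459, -0.1642, 0.1608]
ee_rot: [0.001, -0.0, 1.0, -0.0]
contact_force: [-0.0, -0.6, 0.2]
width: 0.0003
gripper_force: 0.0
```

```bash
python3 - <<'E'
from h import *
p=get_image("side");q=get_image("wrist");a=p["frame"][190:350,190:400];im=np.hstack([cv2.resize(a,(400,305)),cv2.resize(q["frame"],(400,305))]);cv2.imwrite("pics/s2.png",im[:,:,::-1])
E
```

```text
(no output)
```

View pics/s2.png

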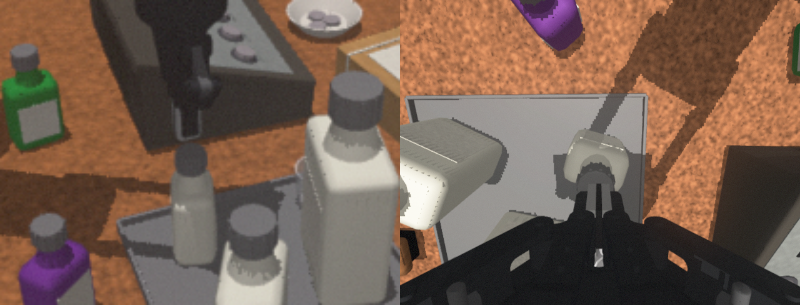

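The fingertips sit just above the white cap with a visible gap, so I'll hold here for over 2 s.

Request:
apply_moves --deltas '[0,0,0,0,0,0,0,0,0,0,0,0,0,0,0,0,0,0,0,0,0,0,0,0,0,0,0,0,0,0,0,0,0,0,0,0,0,0,0,0,0,0,0,0,0,0,0,0,0,0,0,0,0,0,0,0,0,0,0,0]'

```text
clock: 5.32
position: [0.4585, -0.1641, 0.16]
ee_rot: [0.0, -0.0, 1.0, 0.0]
contact_force: [-0.2, -0.4, -0.6]
width: -0.0001
gripper_force: 0.0
```

Request:
apply_moves --deltas '[0,0,0,0,0,0,0,0,0,0,0,0,0,0,0,0,0,0,0,0,0,0,0,0,0,0,0,0,0,0,0,0,0,0,0,0,0,0,0,0,0,0,0,0,0,0,0,0,0,0,0,0,0,0,0,0,0,0,0,0]'

```text
clock: 6.32
position: [0.4585, -0.1641, 0.16]
ee_rot: [0.0, -0.0, 1.0, 0.0]
contact_force: [-0.9, 0.1, 1.1]
width: 0.0
gripper_force: 0.0
```

Request:
apply_moves --deltas '[0,0,0,0,0,0,0,0,0,0,0,0,0,0,0,0,0,0,0,0,0,0,0,0,0,0,0,0,0,0,0,0,0,0,0,0,0,0,0,-20,0,0,0,0,-50,0,0,0,0,-60,0,0,0,0,-60,0,0,0,0,-60,0]'

```text
$.deltas: bad value
```

Request:
apply_moves --deltas '[0,0,0,0,0,0,0,0,0,0,0,0,0,0,0,0,0,0,0,0,0,0,0,0,0,0,0,0,0,0,0,0,0,0,0,0,0,0,0,0,0,0,0,-20,0,0,0,0,-50,0,0,0,0,-70,0,0,0,0,-70,0]'

```text
clock: 7.32
position: [0.4609, -0.1653, 0.2342]
ee_rot: [0.004, -0.0, 1.0, -0.002]
contact_force: [0.7, -0.4, -0.1]
width: 0.0001
gripper_force: 0.0
```

Request:
apply_moves --deltas '[0,-10,18,0,0,0,-25,45,0,0,0,-40,73,0,0,0,-55,100,0,0,0,-70,128,0,0,0,-85,155,0,0,0,-100,182,0,0,0,-115,210,0,0,0,-124,226,0,0,0,-129,235,0,0,0,-129,235,0,0,0,-129,235,0,0]'

```text
clock: 8.32
position: [0.5868, 0.0706, 0.2292]
ee_rot: [-0.001, -0.001, 1.0, -0.0]
contact_force: [-0.1, -0.6, -0.2]
width: -0.0
gripper_force: 0.0
```

```bash
python3 - <<'E'
from h import *
s=get_state();print(s["clock"],s["position"])
p=get_image("wrist");save(p,"w3")
print([("key",proj(p,[.586,.0705,.0925])),("slot",proj(p,[.545,.255,.107]))])
for n,z in(("key_mid_top",.0925),("coin_slot",.107)): print(n,[ (np.round(r["point"],1).tolist(),round(r["score"],2),atz(p,r["point"],z).round(4).tolist()) for r in place_of(n,p)])
E
```

```text
8.3167 [0.58678258 0.07059911 0.22922164]
[('key', array([317.25254864, 236.26889522])), ('slot', array([601.63510925, 180.9398529 ]))]
key_mid_top [([319.5, 236.9], 0.59, [0.5865, 0.0721, 0.0925])]
coin_slot [([604.7, 185.1], 0.8, [0.5477, 0.2575, 0.107]), ([391.9, 182.5], 0.38, [0.5461, 0.119, 0.107])]
```

View pics/w3.png

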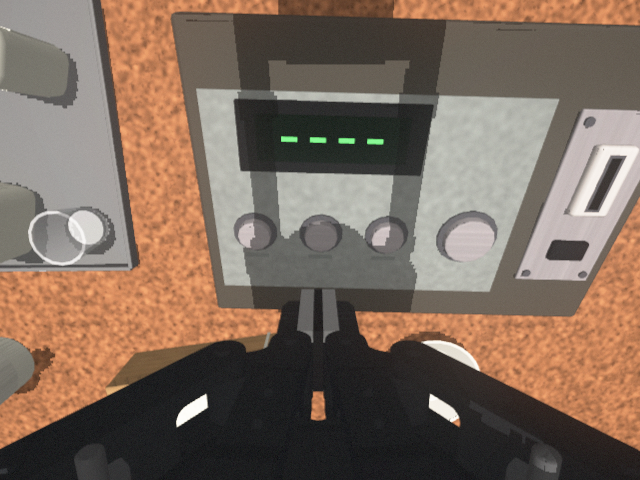

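The middle key shows at (321,231), right below the fingers. I'll descend to just above it, then press slowly.

Request:
apply_moves --deltas '[0,-1,1,15,0,0,-2,1,35,0,0,-2,1,55,0,0,-2,1,75,0,0,-2,1,90,0,0,-2,1,98,0,0,-2,1,103,0,0,-2,1,106,0,0,-2,1,108,0,0,-2,1,108,0,0,-2,1,108,0]'

```text
clock: 9.38
position: [0.5899, 0.0719, 0.1228]
ee_rot: [0.001, -0.0, 1.0, 0.0]
contact_force: [0.2, 0.2, -1.0]
width: 0.0001
gripper_force: 0.0
```

Request:
apply_moves --deltas '[0,0,0,1,0,0,0,0,2,0,0,0,0,3,0,0,0,0,4,0,0,0,0,5,0,0,0,0,6,0,0,0,0,6,0,0,0,0,6,0]'

```text
clock: 10.05
position: [0.5894, 0.072, 0.1159]
ee_rot: [-0.0, -0.0, 1.0, 0.0]
contact_force: [-0.1, -0.3, 0.8]
width: 0.0001
gripper_force: 0.0
```

Request:
apply_moves --deltas '[0,0,0,1,0,0,0,0,2,0,0,0,0,3,0,0,0,0,3,0,0,0,0,3,0]'

```text
clock: 10.47
position: [0.5894, 0.072, 0.1131]
ee_rot: [0.0, -0.0, 1.0, 0.0]
contact_force: [-0.7, 0.3, 2.2]
width: -0.0003
gripper_force: 0.7
```

Request:
apply_moves --deltas '[0,0,0,1,0,0,0,0,2,0,0,0,0,2,0,0,0,0,2,0]'

```text
clock: 10.8
position: [0.5893, 0.072, 0.1111]
ee_rot: [-0.0, -0.0, 1.0, 0.0]
contact_force: [-1.7, 0.2, 3.2]
width: -0.0
gripper_force: 1.2
```

Request:
apply_moves --deltas '[0,0,0,1,0,0,0,0,2,0,0,0,0,2,0,0,0,0,2,0]'

```text
clock: 11.13
position: [0.5893, 0.072, 0.1091]
ee_rot: [-0.0, -0.0, 1.0, 0.0]
contact_force: [-0.6, -0.5, 4.0]
width: 0.0001
gripper_force: 1.6
```

Request:
apply_moves --deltas '[0,0,0,0.5,0,0,0,0,1,0,0,0,0,1,0,0,0,0,1,0]'

```text
clock: 11.47
position: [0.5893, 0.072, 0.108]
ee_rot: [-0.0, -0.0, 1.0, 0.0]
contact_force: [-3.0, 0.1, 4.7]
width: 0.0
gripper_force: 1.9
```

Request:
apply_moves --deltas '[0,0,0,0.5,0,0,0,0,1,0,0,0,0,1,0,0,0,0,1,0]'

```text
clock: 11.8
position: [0.5894, 0.072, 0.1077]
ee_rot: [0.0, -0.0, 1.0, 0.0]
contact_force: [-2.0, -0.2, 8.3]
width: -0.0003
gripper_force: 3.4
```

The key has bottomed out: force rose sharply after about 6 mm of travel. I'll let it spring back and go to the slot.

Request:
apply_moves --deltas '[0,0,0,-1,0,0,0,0,-3,0,0,0,0,-7,0,0,0,0,-20,0,0,0,0,-40,0,0,0,0,-60,0,0,0,0,-70,0,0,0,0,-75,0,0,0,0,-75,0]'

```text
clock: 12.55
position: [0.59, 0.072, 0.1827]
ee_rot: [0.001, -0.0, 1.0, 0.0]
contact_force: [0.5, 0.2, -0.2]
width: 0.0
gripper_force: 0.0
```

Request:
apply_moves --deltas '[0,3,12,0,0,0,8,35,0,0,0,14,60,0,0,0,20,87,0,0,0,26,114,0,0,0,33,140,0,0,0,38,163,0,0,0,42,178,0,0,0,43,185,0,0,0,43,185,0,0,0,43,185,0,0]'

```text
clock: 13.47
position: [0.5458, 0.2569, 0.1811]
ee_rot: [-0.001, -0.001, 1.0, -0.001]
contact_force: [0.5, 0.3, 0.5]
width: 0.0001
gripper_force: 0.0
```

```bash
python3 - <<'E'
from h import *
s=get_state();print(s["clock"],s["position"])
p=get_image("wrist");q=get_image("side")
a=p["frame"];im=np.hstack([cv2.resize(a,(400,300)),cv2.resize(q["frame"][140:260,210:370],(400,300))]);cv2.imwrite("pics/w4.png",im[:,:,::-1])
print(proj(p,[.546,.2565,.107]),[ (np.round(r["point"],1).tolist(),round(r["score"],2),atz(p,r["point"],.107).round(4).tolist()) for r in place_of("coin_slot",p)])
E
```

```text
13.4667 [0.54583435 0.25689753 0.18108945]
[316.54793087 266.41774685] [([315.8, 269.3], 0.89, [0.5477, 0.2561, 0.107]), ([179.0, 239.3], 0.72, [0.5305, 0.1816, 0.107])]
```

View pics/w4.png

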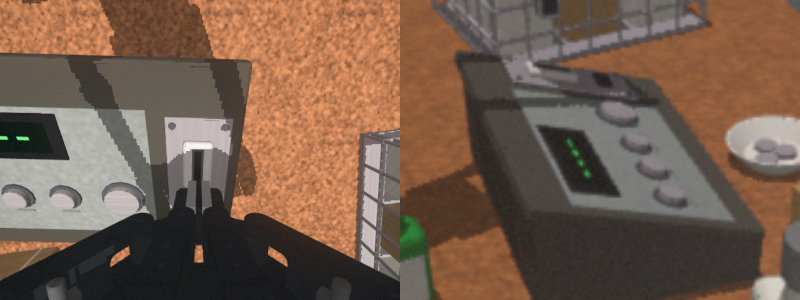

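The wrist view shows the slot right under the fingertips, and the side crop shows all the keys standing out again. Now down about 37 mm and hold.

Request:
apply_moves --deltas '[0,-1,0,8,0,0,-1,0,18,0,0,-1,0,27,0,0,-1,0,33,0,0,-1,0,37,0,0,-1,0,37,0,0,-1,0,37,0,0,-1,0,37,0,0,-1,0,37,0]'

```text
clock: 14.37
position: [0.5477, 0.2571, 0.1455]
ee_rot: [0.0, -0.0, 1.0, 0.0]
contact_force: [0.1, -0.2, -0.6]
width: 0.0003
gripper_force: 0.0
```

```bash
python3 - <<'E'
from h import *
q=get_image("side");w=get_image("wrist");im=np.hstack([cv2.resize(q["frame"][100:220,200:360],(400,300)),cv2.resize(w["frame"][160:400,160:480],(400,300))]);cv2.imwrite("pics/s5.png",im[:,:,::-1])
E
```

```text
(no output)
```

View pics/s5.png

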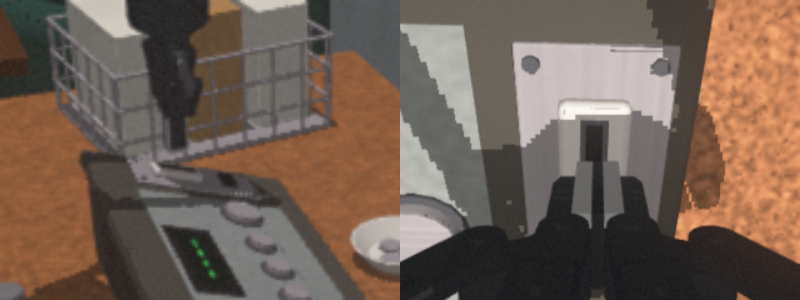

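The fingertips hover just above the slot without touching. Hold, then retreat.

Request:
apply_moves --deltas '[0,0,0,1,0,0,0,0,1,0,0,0,0,1,0,0,0,0,1,0,0,0,0,1,0,0,0,0,1,0,0,0,0,1,0,0,0,0,1,0,0,0,0,1,0,0,0,0,1,0,0,0,0,1,0,0,0,0,1,0]'

```text
clock: 15.47
position: [0.5474, 0.257, 0.144]
ee_rot: [0.0, -0.0, 1.0, 0.0]
contact_force: [0.0, 0.8, 0.6]
width: -0.0002
gripper_force: 0.0
```

Request:
apply_moves --deltas '[0,0,0,0,0,0,0,0,0,0,0,0,0,0,0,0,0,0,0,0,0,0,0,0,0,0,0,0,0,0,0,0,0,0,0,0,0,0,0,0,0,0,0,0,0,0,0,0,0,0,0,0,0,0,0,0,0,0,0,0]'

```text
clock: 16.47
position: [0.5474, 0.257, 0.144]
ee_rot: [0.0, -0.0, 1.0, 0.0]
contact_force: [-0.3, 0.4, 0.2]
width: 0.0001
gripper_force: 0.0
```

Request:
apply_moves --deltas '[0,0,0,0,0,0,0,0,0,0,0,0,0,0,0,0,0,0,0,0,0,0,0,0,0,0,0,0,0,0,0,0,0,-15,0,0,0,0,-40,0,0,0,0,-70,0,0,0,0,-100,0,0,0,0,-125,0,0,0,0,-135,0]'

```text
clock: 17.47
position: [0.5489, 0.2575, 0.2833]
ee_rot: [0.003, -0.0, 1.0, 0.001]
contact_force: [1.2, 0.5, 0.6]
width: -0.0001
gripper_force: 0.0
```

Request:
apply_moves --deltas '[0,12,6,0,0,0,40,15,0,0,0,70,30,0,0,0,100,45,0,0,0,130,65,0,0,0,160,85,0,0,0,190,108,0,0,0,220,132,0,0,0,250,158,0,0,0,280,185,0,0,0,310,213,0,0,0,345,243,0,0]'

```text
clock: 18.47
position: [0.2026, 0.4968, 0.2768]
ee_rot: [-0.001, -0.0, 1.0, -0.002]
contact_force: [0.8, 0.5, -0.4]
width: 0.0
gripper_force: 0.0
```

Request:
apply_moves --deltas '[0,0,0,0,0,0,0,0,0,0,0,0,0,0,0]'

```text
clock: 18.72
position: [0.2046, 0.4959, 0.2772]
ee_rot: [-0.001, -0.001, 1.0, -0.002]
contact_force: [0.1, -0.5, 0.2]
width: -0.0002
gripper_force: 0.0
```

```bash
python3 - <<'E'
from h import *
s=get_state();print(s["clock"],s["position"],s["qd"].round(3) if hasattr(s["qd"],"round") else s["qd"])
save(get_image("top"),"t6")
E
```

```text
18.7167 [0.20455661 0.49589694 0.27723406] [-0.036 -0.009 -0.01  -0.001  0.002 -0.   ]
```

View pics/t6.png

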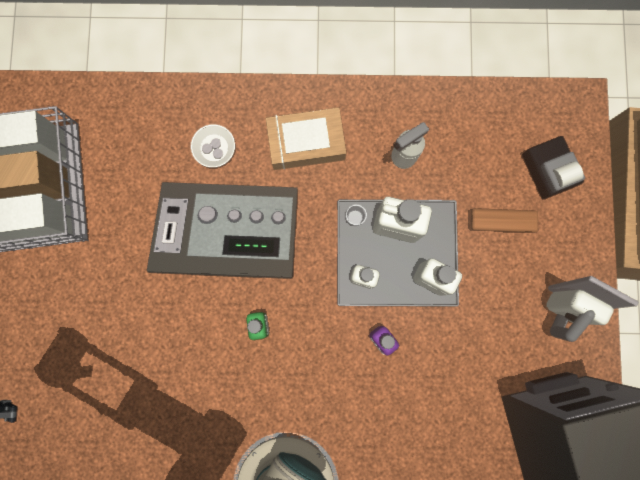

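The scene is unchanged, with the small bottle still at (366,275), and the hand is well clear on the left.

```bash
python3 -c "
from rig import *
print(sign_off())"
```

```text
the job is handed in; nothing more can be done
None
```

I held over the small bottle's cap for over 2 s, pressed the middle programme key fully in and let it spring back, held over the coin slot for over 2 s, then drew the hand back more than 20 cm. The job is handed in at about 19 s, and the last picture shows nothing else moved.

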